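# Lock the menorah into its sill bracket

### The arm

A 6-joint arm with a two-finger parallel gripper is mounted at the origin on the work surface. World frame = base frame: x ahead of the robot, y to its left, z up, the work surface at z = 0. Lengths are in m, angles in rad, forces in N, time in s.
With the tool pointing down it reaches from about 0.35 to 0.85 m from the base axis. Payload 8.1 kg.
Tool frame: the origin (TCP) lies at the very end of the fingers, on their centre line; the grasp point (between the pads) lies 19 mm behind it; z points along the fingers, y is the direction in which the jaws open and shut (so a half turn about z gives the same grasp; the last joint's range is limited). The gripper opens to 93 mm and grips with 3 to 60 N. Pads are 15 mm wide; open, the fingers measure 128 mm over their backs; the gripper's body (75 mm by 188 mm) begins 65 mm behind the grasp point.
Start: joints at [1.193, 0.13, 1.488, -0, 1.523, -0.085], TCP at [0.173, 0.574, 0.219] pointing down, gripper open.
Joint ranges: [-2.96, 2.96], [-0.89, 2.26], [0.02, 2.5], [-1.34, 4.48], [0, 2.73], [-2.66, 2.66]. Speed limits (rad/s): [2.39, 2.39, 2.79, 3.14, 3.14, 3.14].

### API

Orientations are given as a rotation vector (axis times angle).
In Python, from plant import * gives the robot as it stands.
- The arm moves only by the tool apply_moves, never from a script. Its argument "commands" is one flat list of numbers, 7 for each row, row after row: the shift along the world's x, y, z in cm, then the turn, a rotation vector about the world's x, y, z in rad, then the finger opening in cm, from 0 to 9.3. A call has 1 to 8 rows; each row shifts and turns the pose as measured when the row begins; what a row does not reach is not made up. A row lasts 1/8 s, in which the tool goes at most 62.5 mm and 10.7 degrees, less where a joint would pass 70% of its speed; a pose out of reach is approached as far as the arm can. A call with a gripper value outside its range is refused whole. The fingers move at their own pace and stop on an object; "squeeze" is the grip in N (left out, the last holds). Time passes only in rows, so rows that do not move let the fingers close. It gives the time, the measured TCP pose, the force and the opening at its end, in the units of the state.
- read_state(): the state, without advancing time (a new reading comes with each control period).
- read_camera(name): name is "scene" or "side" or "wrist"; returns (picture, depth): 384x512x3 uint8, blue, green, red; 384x512 float32, m along the optical axis (not along the pixel's ray), 0 where there is no reading.
- camera_model(name): a dict with "intrinsics" (3x3 intrinsics, pixels), "R" (3x3) and "t" (3): a world point X has camera coordinates R X + t. Camera axes: x right, y down, z forward; pixel columns grow to the right and rows downward; lengths in m; the calibration is good to about 2 mm. A picture is of the moment at which its call begins: read the wrist's pose just before it. camera_model takes no time and is no camera call; for the wrist camera it gives the pose at the moment of the call.
- close_job(): hands the job in, once; it reports no verdict.
Trained networks look in the newest picture that a camera, given by its name, has taken for a name from the list of things; names that differ only in an ending like _2 or _b are one class to them, and where a whole thing is asked for, a point or a joint stands for the part that bears it (a point fixed in the world has none). Each returns a list of dicts, best first, with "conf" (0 to 1); they miss things now and then, are a little off and sometimes report something else, mostly with a low value. They report only what shows in the picture. A call takes as long as a camera call.
- find_in(query, camera): "point" ([x, y, z] in m, in the coordinates of the camera as it stood for that picture, good to about 4 mm: the middle of the surface that is visible of it).
- cut_out(query, camera): "mask" (384x512 bool, what is visible of it).
- spot_point(query, camera): "point" ([x, y, z] in m, in the coordinates of the camera as it stood for that picture, good to about 4 mm: a listed point, or the origin of a listed thing).
The state is a dict: "t": time; "q": joint angles; "dq": joint speeds; "joint_torque": joint torques, N m; "tool_pos": TCP position; "orientation": TCP orientation; "force": force on the tool from outside, world axes, zero at the start; "wrist_torque": the same for the moment, N m; "opening": finger opening in m.
Only numpy, scipy, OpenCV 4.12 (cv2) and the standard library are available. Lean on these libraries where they do the work, as an engineer would, in place of code of your own. Each camera call takes 0.05 s, during which the arm holds its last target. There are 200 camera calls.

### The job

Lock the menorah to the windowsill: take the steel pin from its wooden rest, push it gently down through the bracket's slot and the strap hole hidden beneath, feeling for the hole rather than forcing, until it is fully home. Then flip the bracket's sprung ring over the pin's head so that it snaps shut there, and leave the dreidel, the saucer and the tin box where they are.

Things in the scene. Friction and masses are not known exactly. Their poses are not given: they have to be found in the camera images.
- bracket: Fixed steel bracket; the menorah (210 mm tall, 195 wide along y) is fixed to it at x = +145 mm. Origin: on the sill below the slot's middle; x along the slot to the menorah, y to the ring's post, z up. Top plate 74 x 44 mm, 38 to 46 mm high; post at y = 42 to 50 mm, 22 mm wide, 78 mm high. Over 30 N of robot or pin on bracket, strap or ring is forcing; 4 to 10 N is ample.
- slot (a point): Middle of the slot's mouth, on top of the bracket's plate, 46 mm above the sill; axes as the bracket's. The slot goes through the 8 mm plate and is 38 mm long (x) by 13.6 mm wide (y).
- strap_top (a point): Fixed point below the slot's middle at the height of the strap's top, 34 mm. The strap is 8 mm thick, free below it to 6 mm height. Its one round hole, 13.6 mm, is centred across (y = 0) but lies anywhere within 12 mm either way along x: nothing measures this, feel for it. A pin within about 1 mm of it drops in, else its tip stands on the strap. The strap resists sliding with 25 N.
- pin: Loose steel pin, about 120 g, 68 mm tall, upright in the rest. Origin: centre of its lower tip, z up its axis. Shank 12 mm thick from 0 to 34 mm (rim chamfered 0.7 mm), collar 28 mm across from 34 to 38 mm, round head to grip 20 mm across from 38 to 68 mm. Fully home, the collar lies on the bracket's plate, the tip 12 mm and the head's top 80 mm above the sill.
- pin_shoulder (a point): Centre of the underside of the pin's collar, 34 mm above its tip; axes as the pin's.
- rest: Fixed wooden block 70 x 60 x 40 mm with a hole 15 mm wide and 36 mm deep in the middle of its top; the pin stands in it, collar on the block. Origin: centre of its underside.
- ring (a joint): Angle of the sprung ring, rad: 0 open (leaning back, away from the slot), about 1.96 closed, its end bar lying level across the top of the seated pin's head (stop at 2.0). An over-centre spring (0.14 N m; pushing the bar takes 3 to 8 N) holds it open up to 1.0 rad, beyond which it snaps shut by itself. A pin that is not fully home keeps it from closing.
- ring_hinge (a point): Middle of the ring's hinge line, which runs along the bracket's x, at the bracket's y = +46 mm, 83 mm above the sill. Axes as the bracket's. The open ring stands close behind the pin's place: with fingers closing along the bracket's x on the pin's head, a wide gripper clears it.
- ring_end (a point): Middle of the ring's end bar, 46 mm from the hinge; moves with the ring. 5 mm wire, 45 mm wide inside; bar 32 mm long. Open, it is at the bracket's y = +63 mm, 126 mm above the sill. To close, push the bar from behind, towards -y, fingertips about 100 mm above the sill, until it tips over, some 20 mm from the slot's middle.
- dreidel: Wooden dreidel lying on the sill, 26 mm square, 58 mm long. Leave it. Origin: on its underside.
- saucer: Grey stoneware saucer, 120 mm across, 18 mm tall. Leave it. Origin: centre of its underside.
- tin: Closed tin box, 73 x 103 x 52 mm. Leave it. Origin: centre of its underside.

How it is judged:
On the way, in this order (a step that is already met when the one before it is completed fails the run):
1. the pin is through slot and strap, its collar on the bracket's plate (z of pin_shoulder in the frame of slot between -0.003 and 0.002 m and x of pin_shoulder in the frame of slot between -0.0145 and 0.0145 m and y of pin_shoulder in the frame of slot between -0.004 and 0.004 m and angle between pin's own z axis and vertical below 0.1 rad), for 0.2 s.
2. the ring is closed over the pin's head (value of joint ring above 1.91 rad), for 0.2 s.
At the end, for the whole second after the job is handed in: The pin stands upright (within 0.1 rad) in the slot and through the strap, its collar within 2 mm of the bracket's plate, and the ring is shut over its head (ring angle above 1.91 rad), both at rest (all of step 1 and value of joint ring above 1.91 rad and velocity of joint ring between -0.1 and 0.1 rad/s and linear speed of pin below 0.02 m/s); the robot touches nothing.
It fails at once if the pin presses on the bracket, strap or ring with more than 30 N (contact force between pin and bracket above 30 N).
It fails at once if the robot presses on the bracket, menorah or ring with more than 30 N (contact force between any of the fingers, the arm and bracket above 30 N).
It fails at once if the dreidel is shifted by more than 10 mm (distance of dreidel from where it was at the start of the episode above 0.01 m).
It fails at once if the saucer is shifted by more than 10 mm (distance of saucer from where it was at the start of the episode above 0.01 m).
It fails at once if the tin is shifted by more than 10 mm (distance of tin from where it was at the start of the episode above 0.01 m).
It also fails if it takes over 72 s, if anything falls off the work surface, if the arm or the gripper's body presses on something with over 40 N, if the wrist force passes 120 N, or if a joint passes its speed limit or range.

## Working session

There is one attempt and no reset: what is moved stays moved. The work goes in short steps, Python scripts to look and compute and a tool call to move; the robot and the scene stay as the last step left them, time stands still between calls to the robot, and variables do not carry over. Pictures are saved under pics/ and viewed, about 8 in all and at most 12, crops included, and the job is handed in when it is done.

Besides the shell and the picture viewer there is one more tool, called by a JSON object that holds its "fn" and its "kwargs". apply_moves: Moves the arm, as the interface text tells. Its arguments: {"type":"object","properties":{"commands":{"type":"array"},"squeeze":{"type":"number"}},"required":["commands"]}

```bash
mkdir -p pics; ls; cat > h.py <<'E'
from plant import *
import numpy as np, cv2
def w(p,c):
    m=camera_model(c); return np.array(m["R"]).T@(np.array(p)-np.array(m["t"]))
def look(c,qs):
    im,d=read_camera(c)
    for q,f in qs:
        r={'f':find_in,'s':spot_point}[f](q,c)
        print(c,q,f,[(round(a["conf"],2),np.round(w(a["point"],c),4).tolist()) for a in r[:2]])
    return im,d
E
python3 - <<'E'
from h import *
s=read_state();print(s)
for c in("scene","side"):
    im,d=look(c,[(q,'s') for q in("bracket","slot","pin","pin_shoulder","rest","ring_hinge","ring_end","strap_top")]+[(q,'f') for q in("dreidel","saucer","tin")])
    cv2.imwrite(f"pics/{c}0.png",im); np.save(c+"d.npy",d)
print(read_state()["t"])
E
```

```text
pics
{'t': 0.0, 'q': array([ 1.19260447e+00,  1.31171310e-01,  1.48925201e+00,  1.31459721e-05,
        1.52300546e+00, -8.54368544e-02]), 'dq': array([ 0.00038613,  0.0005423 ,  0.00057977, -0.00012065,  0.00037611,
        0.00054127]), 'joint_torque': array([-8.33876857e-04, -5.59853911e+01, -4.91752446e+01,  7.67600304e-02,
        3.56853276e-02, -2.14168635e-04]), 'tool_pos': array([0.17294121, 0.57394827, 0.21759637]), 'orientation': array([-4.58155480e-01, -3.10756489e+00,  2.80189421e-03]), 'force': array([-0.23698052,  0.3795442 , -0.29725283]), 'wrist_torque': array([ 0.02257359,  0.03700605, -0.02287344]), 'opening': 0.09249594397518045}
scene bracket s [(0.96, [0.6064, 0.0368, -0.0044])]
scene slot s [(0.59, [0.6057, 0.0417, 0.0458]), (0.35, [0.5745, 0.005, 0.0833])]
scene pin s [(0.61, [0.506, -0.2978, 0.0083])]
scene pin_shoulder s [(0.47, [0.5046, -0.3017, 0.04])]
scene rest s [(0.65, [0.5033, -0.2969, -0.0042])]
scene ring_hinge s [(0.64, [0.5735, 0.0086, 0.0815])]
scene ring_end s [(0.43, [0.5621, -0.0088, 0.1217]), (0.42, [0.5023, -0.298, -0.0015])]
scene strap_top s [(0.6, [0.6078, 0.0416, 0.032])]
scene dreidel f [(0.62, [0.3832, -0.0461, 0.0232])]
scene saucer f [(0.65, [0.5384, 0.0979, 0.045])]
scene tin f [(0.74, [0.4783, 0.3588, 0.053]), (0.45, [0.5401, 0.0942, 0.0432])]
side bracket s [(0.66, [0.5996, 0.0416, 0.0036])]
side slot s [(0.81, [0.6014, 0.0406, 0.047])]
side pin s [(0.84, [0.4995, -0.2968, 0.01])]
side pin_shoulder s [(0.53, [0.4984, -0.297, 0.0394])]
side rest s [(0.79, [0.4956, -0.2947, 0.0029])]
side ring_hinge s [(0.29, [0.4566, 0.366, 0.0006])]
side ring_end s [(0.53, [0.5571, -0.0056, 0.1241])]
side strap_top s [(0.82, [0.6043, 0.0444, 0.0352]), (0.21, [0.5743, 0.009, 0.0867])]
side dreidel f [(0.77, [0.3661, -0.055, 0.023])]
side saucer f [(0.82, [0.7204, -0.2992, 0.0121]), (0.61, [0.4948, -0.3013, 0.0613])]
side tin f [(0.72, [0.4476, 0.3311, 0.0489])]
1.2
```

View pics/scene0.png

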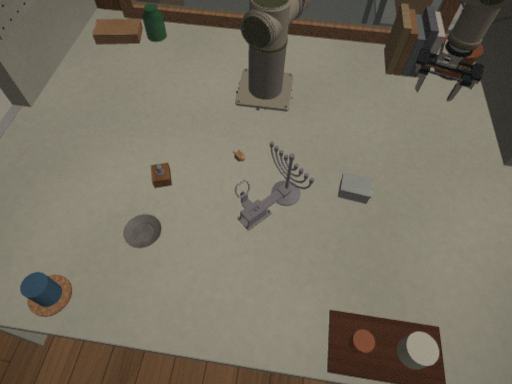

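View pics/side0.png

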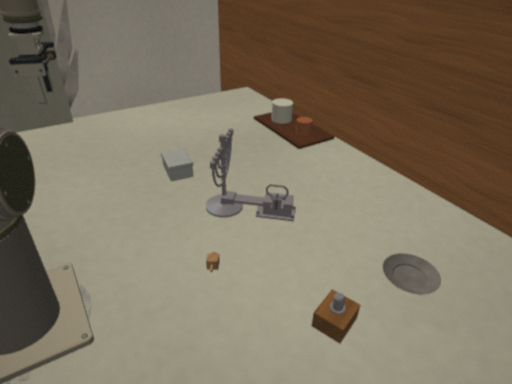

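The scene view shows the bracket at about (255,213), the menorah at (287,190) and the pin in its rest at (160,172). The dreidel is at (239,155), the tin at (355,187) and the saucer at (142,231). The side view agrees. Bracket x points at about 135° in the world, so I'll move over the rest with the jaw axis at -45°.

{"fn": "apply_moves", "kwargs": {"commands": [0, 0, 5, 0, 0, 0, 9.3, 1, -2, 5, 0, 0, -0.12, 9.3, 2, -5.4, 1, 0, 0, -0.13, 9.3, 2, -5.4, 0, 0, 0, -0.13, 9.3, 2, -5.4, 0, 0, 0, -0.13, 9.3, 2, -5.4, 0, 0, 0, -0.13, 9.3, 2, -5.4, 0, 0, 0, -0.13, 9.3, 2, -5.4, 0, 0, 0, -0.13, 9.3]}}

```text
t: 2.2
tool_pos: [0.3037, 0.2222, 0.331]
orientation: [-1.792, -2.58, -0.004]
force: [1.3, -1.0, -0.0]
opening: 0.0933
```

{"fn": "apply_moves", "kwargs": {"commands": [2, -5.4, 0, 0, 0, -0.13, 9.3, 2, -5.4, 0, 0, 0, -0.13, 9.3, 2, -5.4, 0, 0, 0, -0.13, 9.3, 2, -5.4, 0, 0, 0, -0.13, 9.3, 2, -5.4, 0, 0, 0, -0.13, 9.3, 2, -5.4, 0, 0, 0, -0.13, 9.3, 2, -5.4, 0, 0, 0, -0.13, 9.3, 2, -5.4, 0, 0, 0, -0.13, 9.3]}}

```text
t: 3.2
tool_pos: [0.4662, -0.2256, 0.3338]
orientation: [2.852, 1.293, 0.013]
force: [1.2, -0.0, -0.0]
opening: 0.0932
```

```bash
python3 - <<'E'
from h import *
im,d=look("wrist",[("pin",'s'),("pin_shoulder",'s'),("rest",'s'),("pin",'f'),("slot",'s'),("ring_hinge",'s'),("ring_end",'s')])
cv2.imwrite("pics/w1.png",im)
m=camera_model("wrist"); print(np.array(m["R"]).T@-np.array(m["t"]), m["R"][2],read_state()["tool_pos"])
for c in("scene","side"):
    im,d=look(c,[("slot",'s'),("ring_hinge",'s'),("ring_end",'s')])
E
```

```text
wrist pin s [(0.63, [0.502, -0.3023, 0.0037])]
wrist pin_shoulder s [(0.72, [0.4997, -0.2985, 0.0381])]
wrist rest s []
wrist pin f [(0.61, [0.5022, -0.2905, 0.0684])]
wrist slot s []
wrist ring_hinge s [(0.35, [0.5001, -0.2975, 0.0365])]
wrist ring_end s []
[ 0.50657768 -0.17256643  0.50067666] [-0.14376883 -0.18697236 -0.97178797] [ 0.46584513 -0.22238237  0.33424041]
scene slot s [(0.81, [0.6037, 0.0383, 0.0443])]
scene ring_hinge s [(0.7, [0.5727, 0.0068, 0.0837])]
scene ring_end s [(0.6, [0.5664, -0.0055, 0.1216])]
side slot s [(0.7, [0.6021, 0.0395, 0.047])]
side ring_hinge s [(0.83, [0.5728, 0.0079, 0.0853])]
side ring_end s [(0.61, [0.5559, -0.0056, 0.1252])]
```

View pics/w1.png

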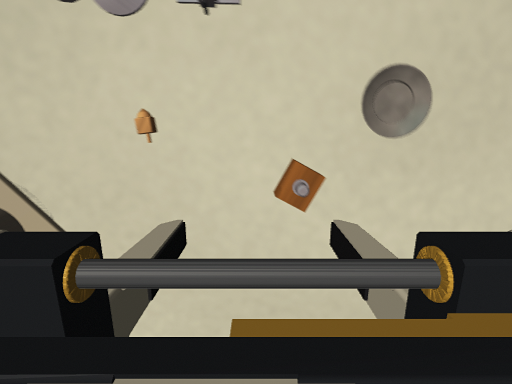

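The wrist view shows the pin at (301,187) in its rest, with the saucer at (397,100) and the dreidel at (146,123). I'll pin down the head centre from depth, and the bracket frame from the scene and side depth.

```bash
cat >> h.py <<'E'
def cloud(c,d):
    m=camera_model(c);K=np.array(m["intrinsics"]);v,u=np.nonzero(d>0);z=d[v,u]
    P=np.stack([(u-K[0,2])/K[0,0]*z,(v-K[1,2])/K[1,1]*z,z],1)
    return (P-np.array(m["t"]))@np.array(m["R"])
def box(P,c,r,z0,z1):
    return P[(np.hypot(P[:,0]-c[0],P[:,1]-c[1])<r)&(P[:,2]>z0)&(P[:,2]<z1)]
E
python3 - <<'E'
from h import *
im,d=read_camera("wrist");P=cloud("wrist",d)
q=box(P,(.502,-.297),.03,.06,.085);print("head",len(q),q.mean(0),q.min(0),q.max(0))
q=box(P,(.502,-.297),.05,.034,.046);r=cv2.minAreaRect((q[:,:2]*1000).astype('f4'));print("rest",r)
for c in("scene","side"):
    P=cloud(c,np.load(c+"d.npy"))
    q=box(P,(.604,.04),.05,.041,.050);print(c,"plate",len(q),q.mean(0),cv2.minAreaRect((q[:,:2]*1000).astype('f4')))
    q=box(P,(.5,.14),.15,.19,.22);print("candles",len(q),q.mean(0) if len(q) else 0,cv2.fitLine((q[:,:2]).astype('f4'),cv2.DIST_HUBER,0,.01,.01).ravel() if len(q)>3 else 0)
    q=box(P,(.502,-.297),.03,.055,.085);print("head",len(q),q.mean(0))
E
```

```text
head 133 [ 0.50216798 -0.29640279  0.07217758] [ 0.49298675 -0.30787055  0.06034215] [ 0.51142839 -0.28796644  0.07559469]
rest ((501.96246337890625, -298.1268005371094), (70.24031066894531, 60.17884063720703), 20.348718643188477)
scene plate 284 [0.60068369 0.03533818 0.04408497] ((597.2922973632812, 30.111433029174805), (70.12069702148438, 75.40483856201172), 48.23548889160156)
candles 33 [0.49961277 0.1356595  0.20469325] [ 0.9931475  -0.11686793  0.49961278  0.1356595 ]
head 37 [ 0.50809485 -0.29565396  0.06720712]
side plate 224 [0.60032865 0.03252992 0.04646461] ((594.5966796875, 30.059720993041992), (72.11994171142578, 73.9502182006836), 48.2606086730957)
candles 60 [0.49340766 0.132794   0.20330037] [ 0.61046684 -0.79204184  0.49325475  0.13192995]
head 146 [ 0.49801677 -0.30029609  0.06881451]
```

{"fn": "apply_moves", "kwargs": {"commands": [1.8, -3.8, -5, 0, 0, -0.01, 9.3, 1.8, -3.8, -5, 0, 0, 0, 9.3, 0, 0, -5.5, 0, 0, 0, 9.3, 0, 0, -5, 0, 0, 0, 9.3, 0, 0, 0, 0, 0, 0, 9.3]}}

```text
t: 4.68
tool_pos: [0.5019, -0.2998, 0.1271]
orientation: [2.852, 1.285, 0.017]
force: [0.0, -0.6, -0.1]
opening: 0.0932
```

```bash
python3 - <<'E'
from h import *
from scipy.spatial.transform import Rotation as R
s=read_state();print(s["t"],s["tool_pos"],R.from_rotvec(s["orientation"]).as_matrix().round(3),s["force"])
im,d=read_camera("wrist");P=cloud("wrist",d)
q=box(P,(.502,-.297),.03,.069,.085);print("head",len(q),q.mean(0),q.min(0),q.max(0))
q=box(P,(.502,-.297),.06,.034,.046);print("rest",cv2.minAreaRect((q[:,:2]*1000).astype('f4')))
E
```

```text
4.675 [ 0.50190465 -0.29983616  0.12714297] [[ 0.663  0.749  0.015]
 [ 0.749 -0.663 -0.008]
 [ 0.004  0.016 -1.   ]] [ 0.01927025 -0.59637729 -0.07236368]
head 442 [ 0.50501656 -0.29830112  0.07640548] [ 0.49468352 -0.30909448  0.0693052 ] [ 0.51404152 -0.28933541  0.07899141]
rest ((504.2548828125, -299.46044921875), (70.41368865966797, 60.139984130859375), 20.393579483032227)
```

{"fn": "apply_moves", "kwargs": {"commands": [0.15, 0.1, -3.0, 0.008, 0.015, 0, 9.3, 0, 0, -3.0, 0, 0, 0, 6, 0, 0, -1.9, 0, 0, 0, 4, 0, 0, 0, 0, 0, 0, 4]}}

```text
t: 5.22
tool_pos: [0.5128, -0.3048, 0.0638]
orientation: [2.845, 1.283, 0.019]
force: [-0.1, -0.1, -0.4]
opening: 0.067
```

```bash
python3 - <<'E'
from h import *
from scipy.spatial.transform import Rotation as R
s=read_state();print(s["t"],s["tool_pos"],R.from_rotvec(s["orientation"]).as_matrix().round(3),s["force"],s["opening"])
im,d=read_camera("wrist");cv2.imwrite("pics/w2.png",im)
E
```

```text
5.225 [ 0.51278476 -0.30484753  0.06376072] [[ 0.662  0.749  0.019]
 [ 0.749 -0.662 -0.013]
 [ 0.003  0.023 -1.   ]] [-0.10426391 -0.05563676 -0.39926477] 0.06703478276019863
```

View pics/w2.png

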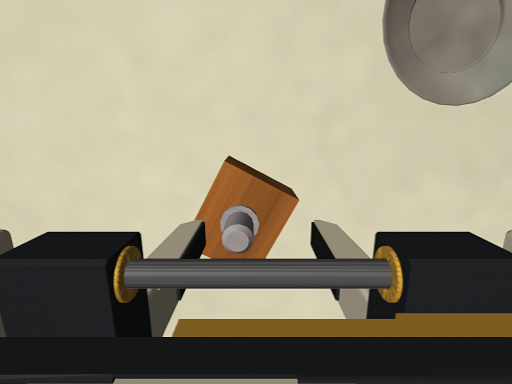

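The view shows the pin head at (237,239), off-centre between the pads (about 190 and 320). The TCP drifted about 12 mm along the jaw axis during the fast descent, so I'll correct it with slow rows.

{"fn": "apply_moves", "kwargs": {"commands": [-0.5, 0.3, 0, 0.01, 0.015, 0, 6.5, -0.4, 0.3, 0, 0, 0, 0, 6, 0, 0, 0, 0, 0, 0, 6]}}

```text
t: 5.65
tool_pos: [0.5061, -0.3004, 0.0693]
orientation: [2.854, 1.287, 0.009]
force: [-0.0, 0.3, 0.2]
opening: 0.0599
```

```bash
cat >> h.py <<'E'
from scipy.spatial.transform import Rotation as R
def st():
    s=read_state();M=R.from_rotvec(s["orientation"]).as_matrix()
    print("t",round(s["t"],2),"pos",s["tool_pos"].round(4),"y",M[:,1].round(3),"z",M[:,2].round(3),"F",s["force"].round(1),"M",s["wrist_torque"].round(2),"op",round(s["opening"],4),"yaw",np.degrees(np.arctan2(M[1,1],M[0,1])).round(1)); return s
E
python3 - <<'E'
from h import *
st()
E
```

```text
t 5.65 pos [ 0.5061 -0.3004  0.0693] y [ 0.749 -0.662  0.012] z [ 0.01  -0.007 -1.   ] F [-0.   0.3  0.2] M [-0.11  0.06 -0.01] op 0.0599 yaw -41.5
```

{"fn": "apply_moves", "kwargs": {"commands": [-0.25, 0.2, -0.5, 0.007, 0.01, 0, 5.5, 0, 0, 0, 0, 0, 0, 5.5]}}

```text
t: 5.9
tool_pos: [0.5034, -0.2983, 0.0643]
orientation: [-2.864, -1.291, 0.001]
force: [-0.5, 0.3, -0.1]
opening: 0.0552
```

{"fn": "apply_moves", "kwargs": {"commands": [0, 0, -0.8, 0, 0, 0, 5]}}

```text
t: 6.02
tool_pos: [0.5039, -0.2987, 0.0566]
orientation: [2.863, 1.291, 0.0]
force: [-0.1, -0.1, 0.2]
opening: 0.0512
```

{"fn": "apply_moves", "kwargs": {"commands": [0, 0, 0, 0, 0, 0, 5]}}

```text
t: 6.15
tool_pos: [0.5031, -0.2981, 0.0552]
orientation: [-2.863, -1.291, 0.001]
force: [-0.0, -0.3, -0.5]
opening: 0.0501
```

{"fn": "apply_moves", "kwargs": {"commands": [0, 0, -0.7, 0, 0, 0, 4, 0, 0, 0, 0, 0, 0, 3.5]}}

```text
t: 6.4
tool_pos: [0.5029, -0.298, 0.0473]
orientation: [-2.863, -1.291, 0.002]
force: [-0.7, -0.7, 0.9]
opening: 0.0367
```

```bash
python3 - <<'E'
from h import *
st()
im,d=read_camera("wrist");cv2.imwrite("pics/w3.png",im[150:330,100:420].repeat(2,0).repeat(2,1))
P=cloud("wrist",d);q=box(P,(.503,-.298),.02,.070,.08);print("head",len(q),q.mean(0),(q.min(0)+q.max(0))/2)
E
```

```text
t 6.4 pos [ 0.5029 -0.298   0.0473] y [ 0.749 -0.662 -0.002] z [-0.002  0.001 -1.   ] F [-0.7 -0.7  0.9] M [-0.07  0.15  0.05] op 0.0367 yaw -41.5
head 948 [ 0.5039085  -0.29609838  0.07400438] [ 0.50318786 -0.29772393  0.07500462]
```

View pics/w3.png

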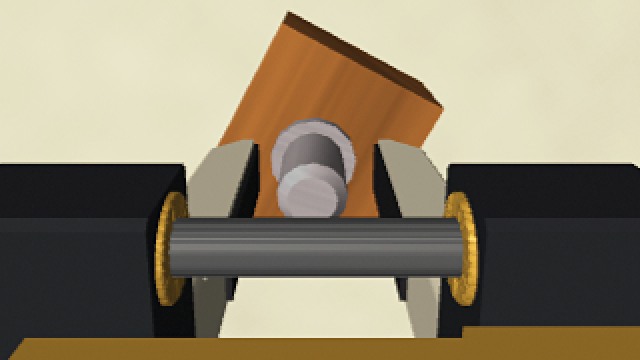

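The pin head is centred between the pads, with the fingertips just above the collar, so I'll grip now.

{"fn": "apply_moves", "kwargs": {"commands": [0, 0, 0, 0, 0, 0, 1.6, 0, 0, 0, 0, 0, 0, 1.6, 0, 0, 0, 0, 0, 0, 1.6, 0, 0, 0, 0, 0, 0, 1.6], "squeeze": 30}}

```text
t: 6.95
tool_pos: [0.5035, -0.2984, 0.0482]
orientation: [-2.864, -1.291, 0.001]
force: [0.1, 0.3, -0.4]
opening: 0.0192
```

{"fn": "apply_moves", "kwargs": {"commands": [0, 0, 1, 0, 0, 0, 1.6, 0, 0, 2, 0, 0, 0, 1.6, 0, 0, 3, 0, 0, 0, 1.6, 0, 0, 3, 0, 0, 0, 1.6, 0, 0, 0, 0, 0, 0, 1.6]}}

```text
t: 7.58
tool_pos: [0.504, -0.2987, 0.146]
orientation: [2.862, 1.29, 0.002]
force: [0.1, 0.2, -0.9]
opening: 0.0195
```

```bash
python3 - <<'E'
from h import *
s=st()
im,d=read_camera("wrist")
P=cloud("wrist",d);q=box(P,s["tool_pos"][:2],.02,s["tool_pos"][2]+.02,s["tool_pos"][2]+.035);print("head",len(q),q.mean(0),(q.min(0)+q.max(0))/2,q.max(0))
E
```

```text
t 7.58 pos [ 0.504  -0.2987  0.146 ] y [ 0.749 -0.662  0.003] z [ 0.002 -0.002 -1.   ] F [ 0.1  0.2 -0.9] M [-0.08  0.1   0.03] op 0.0195 yaw -41.5
head 1250 [ 0.50608164 -0.29599594  0.17086738] [ 0.50805453 -0.29440498  0.17349575] [ 0.52310547 -0.28042156  0.18098874]
```

{"fn": "apply_moves", "kwargs": {"commands": [0, 0, 3, 0, 0, 0, 1.6, 0.5, 2.5, 3, 0, 0, 0, 1.6, 1, 4.5, 0.5, 0, 0, 0, 1.6, 1, 4.8, 0, 0, 0, 0, 1.6, 1, 4.8, 0, 0, 0, 0, 1.6, 1, 4.8, 0, 0, 0, 0, 1.6, 1, 4.5, 0, 0, 0, 0, 1.6, 0, 0, 0, 0, 0, 0, 1.6]}}

```text
t: 8.62
tool_pos: [0.5527, -0.0296, 0.1984]
orientation: [-2.855, -1.282, 0.017]
force: [0.4, 0.0, -1.1]
opening: 0.0194
```

```bash
python3 - <<'E'
from h import *
s=st()
im,d=look("wrist",[("slot",'s'),("ring_hinge",'s'),("ring_end",'s'),("bracket",'s')])
cv2.imwrite("pics/w4.png",im);np.save("w4d.npy",d)
P=cloud("wrist",d);q=box(P,(.603,.04),.05,.041,.051);print("plate",len(q),q.mean(0),cv2.minAreaRect((q[:,:2]*1000).astype('f4')))
E
```

```text
t 8.62 pos [ 0.5527 -0.0296  0.1984] y [ 0.747 -0.664 -0.016] z [-0.015  0.006 -1.   ] F [ 0.4  0.  -1.1] M [-0.11  0.09  0.  ] op 0.0194 yaw -41.6
wrist slot s [(0.86, [0.6043, 0.0383, 0.0479])]
wrist ring_hinge s [(0.84, [0.5694, 0.003, 0.0806])]
wrist ring_end s [(0.8, [0.5597, -0.0141, 0.1268])]
wrist bracket s [(0.9, [0.6056, 0.0328, 0.0019])]
plate 2819 [0.6005646  0.03052521 0.04722525] ((596.9708251953125, 26.76873779296875), (63.47492980957031, 74.24542999267578), 47.81461715698242)
```

View pics/w4.png

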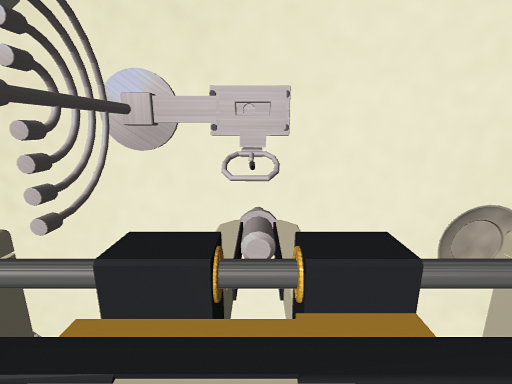

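The view shows the plate at x 210–290, y 86–135, the slot around (253,107), the ring standing open at (250,165) and the menorah on the left. There is a faint arc inside the slot. I'll crop and magnify it, and back-project the plate edges.

```bash
python3 - <<'E'
from h import *
im=cv2.imread("pics/w4.png");c=im[80:142,203:297]
c=cv2.resize(c,None,fx=8,fy=8,interpolation=cv2.INTER_CUBIC);c=cv2.normalize(c,None,0,255,cv2.NORM_MINMAX);cv2.imwrite("pics/w4c.png",c)
m=camera_model("wrist");K=np.array(m["intrinsics"]);Rm=np.array(m["R"]);t=np.array(m["t"]);o=-Rm.T@t
def px(u,v,z):
    r=Rm.T@np.linalg.inv(K)@[u,v,1];return o+r*(z-o[2])/r[2]
print("px per mm",1/np.linalg.norm(px(253,107,.046)-px(254,107,.046))/1000)
for n,u,v in[("c1",210,86),("c2",290,86),("c3",210,135.5),("c4",290.5,135.5),("slot",253,107)]:print(n,px(u,v,.046).round(4))
E
```

```text
px per mm 0.9011766384075257
c1 [0.5855 0.0825 0.046 ]
c2 [0.6503 0.0242 0.046 ]
c3 [0.5485 0.0447 0.046 ]
c4 [ 0.6167 -0.0164  0.046 ]
slot [0.6057 0.0349 0.046 ]
```

View pics/w4c.png

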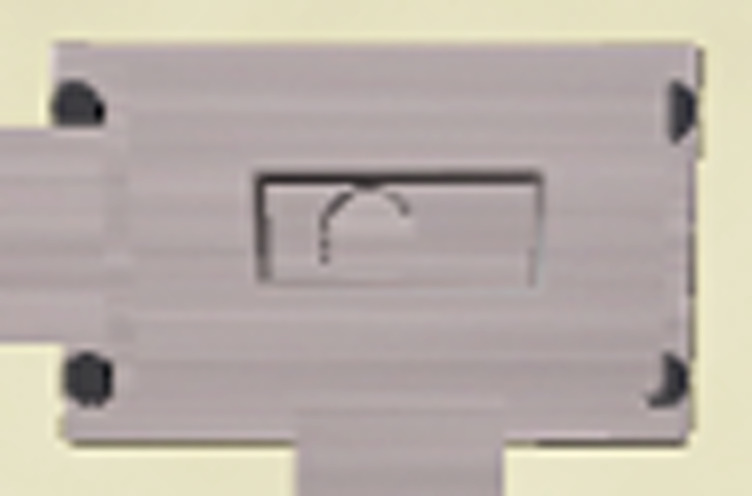

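The crop shows the slot outline at u≈235–271, v≈102–116. The rim of the strap hole is visible with its centre near u≈249, about 4 mm from the slot's middle towards the menorah. I'll compute both points.

```bash
python3 - <<'E'
from h import *
m=camera_model("wrist");K=np.array(m["intrinsics"]);Rm=np.array(m["R"]);t=np.array(m["t"]);o=-Rm.T@t
def px(u,v,z):
    r=Rm.T@np.linalg.inv(K)@[u,v,1];return o+r*(z-o[2])/r[2]
for n,u,v,z in[("slot",252.9,108.75,.046),("hole",249.1,108.75,.034),("sl",235,108.75,.046),("sr",270.75,108.75,.046),("st",252.9,101.75,.046),("sb",252.9,115.75,.046)]:print(n,px(u,v,z).round(4))
a=px(235,108.75,.046)-px(270.75,108.75,.046);print(np.degrees(np.arctan2(a[1],a[0])),np.linalg.norm(a),K[0,0],o)
b=(px(203+256/8,80+174/8,.046)-px(203+542/8,80+174/8,.046));print(np.degrees(np.arctan2(b[1],b[0])))
st()
E
```

```text
slot [0.6044 0.0336 0.046 ]
hole [0.6013 0.0373 0.034 ]
sl [0.5896 0.0469 0.046 ]
sr [0.6191 0.0204 0.046 ]
st [0.6094 0.0391 0.046 ]
sb [0.5994 0.0281 0.046 ]
138.05368282786907 0.03973150556538935 274.7345782767316 [0.59875094 0.01327755 0.3654317 ]
138.03699884843238
t 8.88 pos [ 0.5528 -0.0339  0.1996] y [ 0.744 -0.668 -0.013] z [-0.014  0.005 -1.   ] F [ 0.2  0.1 -2. ] M [-0.1   0.09  0.01] op 0.0193 yaw -41.9
```

{"fn": "apply_moves", "kwargs": {"commands": [1.5, 2.5, 0, -0.005, -0.014, 0, 1.6, 1.5, 2.5, 0, 0, 0, 0, 1.6, 0, 0, 0, 0, 0, 0, 1.6, 0, 0, 0, 0, 0, 0, 1.6, 0, 0, 0, 0, 0, 0, 1.6, 0, 0, 0, 0, 0, 0, 1.6]}}

```text
t: 9.62
tool_pos: [0.5827, 0.0094, 0.1993]
orientation: [2.874, 1.264, -0.001]
force: [0.2, -0.1, -1.8]
opening: 0.0192
```

```bash
python3 - <<'E'
from h import *
s=st();m=camera_model("wrist")
im,d=read_camera("wrist");st();cv2.imwrite("pics/w5.png",im)
np.savez("w5.npz",K=np.array(m["intrinsics"]),R=np.array(m["R"]),t=np.array(m["t"]),d=d)
K=np.array(m["intrinsics"]);p=K@(np.array(m["R"])@[.604,.0385,.046]+np.array(m["t"]));u,v=(p[:2]/p[2]).astype(int);print(u,v)
c=im[v-35:v+35,u-45:u+45];c=cv2.resize(c,None,fx=8,fy=8,interpolation=cv2.INTER_CUBIC);c=cv2.normalize(c,None,0,255,cv2.NORM_MINMAX);cv2.imwrite("pics/w5c.png",c)
E
```

```text
t 9.62 pos [0.5827 0.0094 0.1993] y [ 0.737 -0.676  0.001] z [ 0.    -0.002 -1.   ] F [ 0.2 -0.1 -1.8] M [-0.05  0.08 -0.02] op 0.0192 yaw -42.5
t 9.68 pos [0.5827 0.0095 0.1993] y [ 0.737 -0.676  0.001] z [ 0.    -0.002 -1.   ] F [-0.1  0.4 -1.3] M [-0.13  0.1  -0.01] op 0.0189 yaw -42.5
253 153
```

View pics/w5c.png

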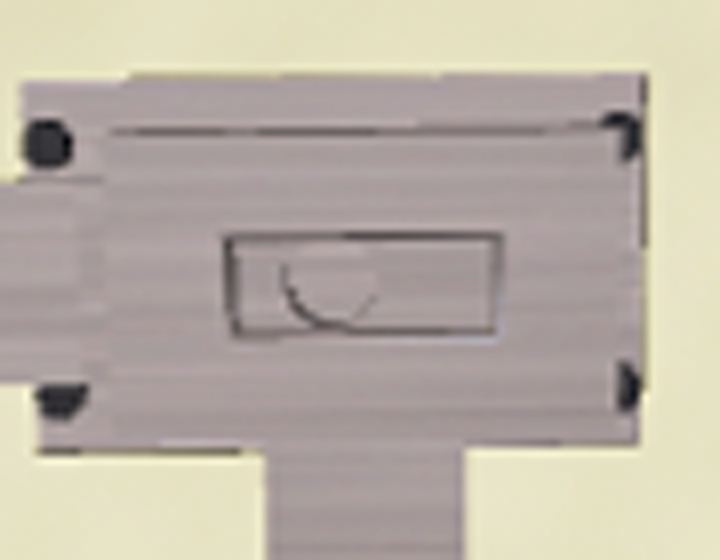

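Same picture a little lower: slot outline around crop (225–502, 235–333), hole rim with its centre near crop (330,280).

```bash
python3 - <<'E'
from h import *
z_=np.load("w5.npz");K,Rm,t=z_["K"],z_["R"],z_["t"];o=-Rm.T@t
def px(u,v,z):
    r=Rm.T@np.linalg.inv(K)@[u,v,1];return o+r*(z-o[2])/r[2]
f=lambda x,y,z:px(208+x/8,118+y/8,z)
s=f(364.5,284,.046);h=f(329.5,280,.034)
a=f(225,236,.046)-f(502,235,.046);b=f(236,334,.046)-f(495,332,.046)
for q in(a,b):print(np.degrees(np.arctan2(q[1],q[0])),np.linalg.norm(q))
al=np.radians(138.2);X=np.array([np.cos(al),np.sin(al),0]);Y=np.array([-np.sin(al),np.cos(al),0])
print("slot",s,"hole",h,"hole in b",(h-s)@X,(h-s)@Y)
P=cloud("wrist",z_["d"]);T=np.array([.5827,.0094]);q=box(P,T,.02,.205,.23);print("head", len(q),q.max(0))
q=q[q[:,2]>.219];print(len(q),(q.min(0)+q.max(0))/2,q.mean(0), "offset from TCP in b",(q.mean(0)-[*T,0])@X,(q.mean(0)-[*T,0])@Y)
E
```

```text
137.71125705818685 0.03975301974202141
137.94296956273053 0.0375661127001937
slot [0.60415077 0.03863514 0.046     ] hole [0.59984139 0.04190756 0.034     ] hole in b 0.005393716780881641 0.00043282630740306896
head 1669 [0.60180856 0.02800474 0.22998496]
1137 [0.58721712 0.01242259 0.22449798] [0.58504653 0.01179242 0.2244276 ] offset from TCP in b -0.0001546523740385363 -0.003347530989979395
```

{"fn": "apply_moves", "kwargs": {"commands": [0.9, 1.6, 0, 0, 0, 0, 1.6, 0.9, 1.6, 0, 0, 0, 0, 1.6, 0, 0, 0, 0, 0, 0, 1.6, 0, 0, -2, 0, 0, 0, 1.6, 0, 0, -2, 0, 0, 0, 1.6, 0, 0, -2, 0, 0, 0, 1.6, 0, 0, -2, 0, 0, 0, 1.6, 0, 0, 0, 0, 0, 0, 1.6]}}

```text
t: 10.68
tool_pos: [0.5986, 0.0436, 0.1096]
orientation: [-2.875, -1.265, 0.01]
force: [-0.4, 0.1, -1.4]
opening: 0.0194
```

```bash
python3 - <<'E'
from h import *
st()
E
```

```text
t 10.68 pos [0.5986 0.0436 0.1096] y [ 0.737 -0.676 -0.003] z [-0.006 -0.002 -1.   ] F [-0.4  0.1 -1.4] M [-0.07  0.12  0.01] op 0.0194 yaw -42.5
```

{"fn": "apply_moves", "kwargs": {"commands": [0.17, -0.2, -0.5, 0.002, -0.006, 0, 1.6, 0, 0, -0.5, 0, 0, 0, 1.6, 0, 0, 0, 0, 0, 0, 1.6]}}

```text
t: 11.05
tool_pos: [0.6008, 0.041, 0.0997]
orientation: [2.876, 1.264, 0.003]
force: [-0.4, 0.3, -1.7]
opening: 0.0193
```

```bash
python3 - <<'E'
from h import *
st();im,d=read_camera("wrist");st();c=im[120:280,150:360];cv2.imwrite("pics/w6.png",cv2.resize(c,None,fx=3.7,fy=3.7,interpolation=cv2.INTER_CUBIC))
E
```

```text
t 11.05 pos [0.6008 0.041  0.0997] y [ 0.737 -0.676  0.001] z [ 0.002  0.    -1.   ] F [-0.4  0.3 -1.7] M [-0.07  0.1   0.01] op 0.0193 yaw -42.5
t 11.1 pos [0.601 0.041 0.1  ] y [ 0.737 -0.676  0.001] z [ 0.002  0.    -1.   ] F [ 0.6  0.1 -1.3] M [-0.07  0.14 -0.01] op 0.0192 yaw -42.5
```

View pics/w6.png

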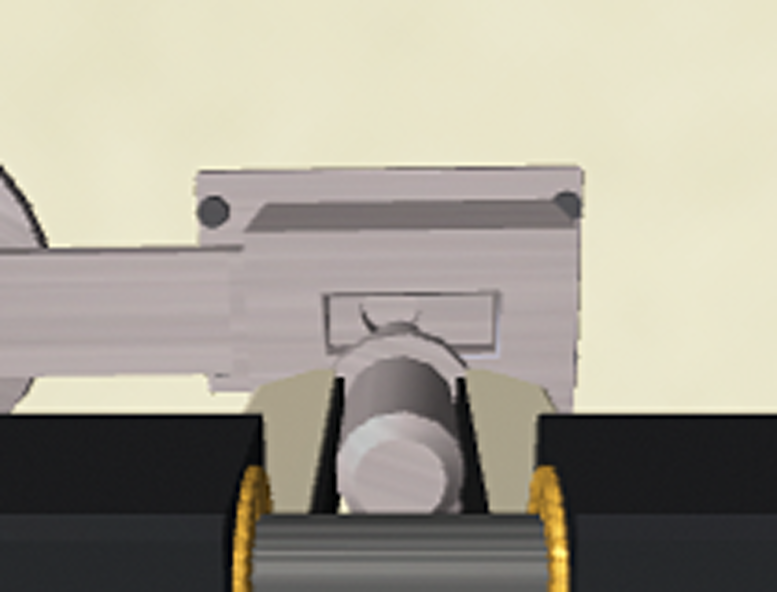

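The view shows the pin held upright just short of the slot, with the hole's rim at crop columns 362–420 and the pin's axis near 395, so x is aligned. I'll descend gently.

{"fn": "apply_moves", "kwargs": {"commands": [-0.05, 0.03, -0.5, 0, 0, 0, 1.6, 0, 0, -0.3, 0, 0, 0, 1.6, 0, 0, -0.2, 0, 0, 0, 1.6]}}

```text
t: 11.48
tool_pos: [0.6014, 0.0414, 0.0907]
orientation: [2.874, 1.264, 0.006]
force: [-0.1, 0.1, -1.0]
opening: 0.0193
```

{"fn": "apply_moves", "kwargs": {"commands": [0, 0, -0.2, 0, 0, 0, 1.6]}}

```text
t: 11.6
tool_pos: [0.6014, 0.0414, 0.0886]
orientation: [2.874, 1.264, 0.006]
force: [0.2, 0.2, -1.4]
opening: 0.0193
```

{"fn": "apply_moves", "kwargs": {"commands": [0, 0, -0.2, 0, 0, 0, 1.6]}}

```text
t: 11.72
tool_pos: [0.6014, 0.0415, 0.0865]
orientation: [2.874, 1.264, 0.006]
force: [0.3, 0.2, -0.8]
opening: 0.0193
```

{"fn": "apply_moves", "kwargs": {"commands": [0, 0, -0.2, 0, 0, 0, 1.6]}}

```text
t: 11.85
tool_pos: [0.6014, 0.0414, 0.0843]
orientation: [2.874, 1.264, 0.006]
force: [-0.1, -0.1, -1.5]
opening: 0.0196
```

{"fn": "apply_moves", "kwargs": {"commands": [0, 0, -0.2, 0, 0, 0, 1.6]}}

```text
t: 11.98
tool_pos: [0.6014, 0.0415, 0.0822]
orientation: [2.874, 1.264, 0.006]
force: [0.3, -0.8, -2.0]
opening: 0.0196
```

{"fn": "apply_moves", "kwargs": {"commands": [0, 0, -0.2, 0, 0, 0, 1.6]}}

```text
t: 12.1
tool_pos: [0.6014, 0.0415, 0.08]
orientation: [2.874, 1.264, 0.006]
force: [-0.5, -0.2, -1.3]
opening: 0.0197
```

The pin is in the slot with no contact force, and the strap comes next.

{"fn": "apply_moves", "kwargs": {"commands": [0, 0, -0.2, 0, 0, 0, 1.6]}}

```text
t: 12.22
tool_pos: [0.6014, 0.0415, 0.0779]
orientation: [2.874, 1.264, 0.006]
force: [0.4, 0.2, -1.7]
opening: 0.0194
```

{"fn": "apply_moves", "kwargs": {"commands": [0, 0, -0.2, 0, 0, 0, 1.6]}}

```text
t: 12.35
tool_pos: [0.6015, 0.0415, 0.0758]
orientation: [2.874, 1.264, 0.007]
force: [-1.5, 0.7, 6.7]
opening: 0.0191
```

{"fn": "apply_moves", "kwargs": {"commands": [0, 0, -0.1, 0, 0, 0, 1.6]}}

```text
t: 12.48
tool_pos: [0.6019, 0.0416, 0.0757]
orientation: [2.874, 1.264, 0.008]
force: [-3.3, -0.0, 7.2]
opening: 0.019
```

The tip is standing on the strap at about 8 N. I'll feel along +x_b, where the hole was seen.

{"fn": "apply_moves", "kwargs": {"commands": [-0.08, 0.07, -0.03, 0, 0, 0, 1.6]}}

```text
t: 12.6
tool_pos: [0.6015, 0.042, 0.076]
orientation: [2.873, 1.264, 0.009]
force: [-0.3, -1.5, 0.2]
opening: 0.0197
```

{"fn": "apply_moves", "kwargs": {"commands": [-0.08, 0.07, -0.05, 0, 0, 0, 1.6]}}

```text
t: 12.72
tool_pos: [0.6012, 0.0425, 0.0759]
orientation: [2.873, 1.263, 0.01]
force: [1.2, -1.1, 0.7]
opening: 0.0191
```

{"fn": "apply_moves", "kwargs": {"commands": [-0.06, 0.05, -0.1, 0, 0, 0, 1.6]}}

```text
t: 12.85
tool_pos: [0.6007, 0.043, 0.0749]
orientation: [2.873, 1.263, 0.011]
force: [-0.9, 0.4, -2.8]
opening: 0.0193
```

```bash
python3 - <<'E'
from h import *
s=st();d=s["tool_pos"][:2]-[.6042,.0386];print(d@[-.745,.667],d@[-.667,-.745])
E
```

```text
t 12.85 pos [0.6007 0.043  0.0749] y [ 0.737 -0.676  0.006] z [ 0.008 -0.    -1.   ] F [-0.9  0.4 -2.8] M [-0.07  0.18 -0.01] op 0.0193 yaw -42.5
0.0055487956640475865 -0.0009241487326650254
```

{"fn": "apply_moves", "kwargs": {"commands": [0, 0, -0.15, 0, 0.003, 0, 1.6]}}

```text
t: 12.98
tool_pos: [0.6002, 0.0432, 0.0729]
orientation: [2.874, 1.264, 0.005]
force: [-1.0, 0.8, -2.0]
opening: 0.0193
```

{"fn": "apply_moves", "kwargs": {"commands": [0, 0, -0.15, 0, 0.003, 0, 1.6]}}

```text
t: 13.1
tool_pos: [0.5998, 0.0433, 0.0708]
orientation: [-2.876, -1.265, 0.0]
force: [-0.0, 0.4, -2.7]
opening: 0.0191
```

It has dropped into the hole: the tip is below the strap top with no resistance. I'll carry on down.

{"fn": "apply_moves", "kwargs": {"commands": [0.01, -0.01, -0.2, 0, 0, 0, 1.6, 0.01, -0.01, -0.2, 0, 0, 0, 1.6]}}

```text
t: 13.35
tool_pos: [0.5996, 0.0433, 0.0659]
orientation: [-2.875, -1.264, 0.002]
force: [-0.4, -1.6, -1.2]
opening: 0.019
```

{"fn": "apply_moves", "kwargs": {"commands": [0, 0, -0.2, 0, 0, 0, 1.6, 0, 0, -0.2, 0, 0, 0, 1.6]}}

```text
t: 13.6
tool_pos: [0.5995, 0.0433, 0.0614]
orientation: [-2.875, -1.264, 0.002]
force: [0.1, -0.6, -1.0]
opening: 0.0191
```

{"fn": "apply_moves", "kwargs": {"commands": [0, 0, -0.2, 0, 0, 0, 1.6, 0, 0, -0.1, 0, 0, 0, 1.6]}}

```text
t: 13.85
tool_pos: [0.5994, 0.0433, 0.0581]
orientation: [-2.875, -1.264, 0.003]
force: [0.5, -0.4, -0.7]
opening: 0.0197
```

{"fn": "apply_moves", "kwargs": {"commands": [0, 0, -0.2, 0, 0, 0, 1.6]}}

```text
t: 13.98
tool_pos: [0.5996, 0.0433, 0.0561]
orientation: [-2.875, -1.264, 0.002]
force: [-0.0, -0.3, -1.2]
opening: 0.0191
```

{"fn": "apply_moves", "kwargs": {"commands": [0, 0, -0.15, 0, 0, 0, 1.6]}}

```text
t: 14.1
tool_pos: [0.5996, 0.0433, 0.0545]
orientation: [-2.875, -1.264, 0.002]
force: [-0.4, -0.6, -1.3]
opening: 0.0194
```

{"fn": "apply_moves", "kwargs": {"commands": [0, 0, -0.1, 0, 0, 0, 1.6]}}

```text
t: 14.22
tool_pos: [0.5996, 0.0433, 0.0541]
orientation: [-2.875, -1.264, 0.002]
force: [-5.2, 0.5, 10.8]
opening: 0.0194
```

The collar is seated (about 11 N at TCP z = 0.054, as expected for home). I'll release the pin and rise.

{"fn": "apply_moves", "kwargs": {"commands": [0, 0, 0, 0, 0, 0, 1.6, 0, 0, 0, 0, 0, 0, 2.5, 0, 0, 0, 0, 0, 0, 3.5, 0, 0, 0.2, 0, 0, 0, 4.5, 0, 0, 0, 0, 0, 0, 4.5]}}

```text
t: 14.85
tool_pos: [0.6003, 0.0433, 0.0568]
orientation: [-2.876, -1.265, -0.0]
force: [0.0, 0.4, -0.4]
opening: 0.0444
```

```bash
python3 - <<'E'
from h import *
s=st();im,d=read_camera("wrist");P=cloud("wrist",d)
q=box(P,(.6,.0425),.02,.06,.09);print("head",len(q),(q.min(0)+q.max(0))/2,q.max(0));q=q[q[:,2]>.076];print(q.mean(0),(q.min(0)+q.max(0))/2)
E
```

```text
t 14.85 pos [0.6003 0.0433 0.0568] y [ 0.737 -0.676 -0.   ] z [-0.  0. -1.] F [ 0.   0.4 -0.4] M [-0.06  0.1   0.03] op 0.0444 yaw -42.5
head 1106 [0.59984879 0.04300433 0.07092044] [0.60975163 0.05274596 0.08175837]
[0.60086736 0.04402367 0.07922567] [0.59984879 0.04294646 0.0788849 ]
```

The head top is at 79–80 mm at (0.600, 0.043), so the pin is home. Next I rise, go behind the ring and close the fingers.

{"fn": "apply_moves", "kwargs": {"commands": [0, 0, 2, 0, 0, 0, 4.5, 0, 0, 4, 0, 0, 0, 4.5, 0, 0, 4, 0, 0, 0, 4.5, 0, 0, 4, 0, 0, 0, 3, -2.5, -2.8, 0.5, 0, 0, 0, 2, -2.5, -2.8, 0, 0, 0, 0, 1, -2.5, -2.8, 0, 0, 0, 0, 0, 0, 0, 0, 0, 0, 0, 0]}}

```text
t: 15.9
tool_pos: [0.5245, -0.0427, 0.2189]
orientation: [2.869, 1.264, 0.015]
force: [-0.5, 1.1, -0.2]
opening: 0.0021
```

```bash
python3 - <<'E'
from h import *
s=st();d=s["tool_pos"][:2]-[.6042,.0386];print("b",d@[-.745,.667],d@[-.667,-.745])
im,dd=read_camera("wrist");cv2.imwrite("pics/w7.png",im)
P=cloud("wrist",dd);q=box(P,(.6,.0425),.014,.055,.09);q=q[q[:,2]>.076];print("head",len(q),q.mean(0),(q.min(0)+q.max(0))/2)
find=spot_point("ring_end","wrist");print([(a["conf"],w(a["point"],"wrist")) for a in find])
E
```

```text
t 15.9 pos [ 0.5245 -0.0427  0.2189] y [ 0.738 -0.675  0.009] z [ 0.011 -0.002 -1.   ] F [-0.5  1.1 -0.2] M [-0.03  0.13 -0.01] op 0.0021 yaw -42.4
b 0.005189399967054522 0.11375736254753914
head 296 [0.6003007  0.04324328 0.07959156] [0.6003577  0.0435792  0.07961352]
[(0.76, array([ 0.5615041 , -0.00915145,  0.12651442]))]
```

View pics/w7.png

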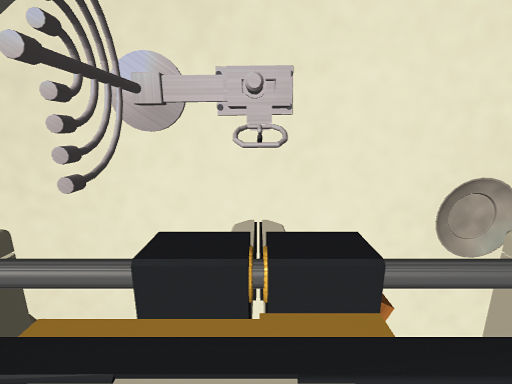

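The pin stands in the slot at (255,83) and the ring is open at (260,135). The fingers are closed behind it. I'll descend behind the ring and centre on it.

{"fn": "apply_moves", "kwargs": {"commands": [0.3, -0.4, -3, 0.002, 0.011, 0, 0, 0, 0, -3, 0, 0, 0, 0, 0, 0, -3, 0, 0, 0, 0, 0, 0, -2, 0, 0, 0, 0, 0, 0, 0, 0, 0, 0, 0, 0, 0, 0, 0, 0, 0, 0]}}

```text
t: 16.75
tool_pos: [0.5336, -0.0404, 0.1095]
orientation: [2.87, 1.276, 0.009]
force: [0.3, 0.8, 0.9]
opening: 0.0005
```

```bash
python3 - <<'E'
from h import *
s=st();d=s["tool_pos"][:2]-[.6042,.0386];print("b",d@[-.745,.667],d@[-.667,-.745])
E
```

```text
t 16.75 pos [ 0.5336 -0.0404  0.1095] y [ 0.742 -0.67   0.003] z [ 0.006  0.002 -1.   ] F [0.3 0.8 0.9] M [-0.12  0.14 -0.  ] op 0.0005 yaw -42.1
b -0.00011793908622425903 0.10597583148186399
```

{"fn": "apply_moves", "kwargs": {"commands": [0.65, 0.75, -0.8, 0, 0.005, 0, 0, 0.65, 0.75, 0, 0, 0, 0, 0, 0.33, 0.37, 0, 0, 0, 0, 0, 0, 0, 0, 0, 0, 0, 0]}}

```text
t: 17.25
tool_pos: [0.5534, -0.0199, 0.1039]
orientation: [2.87, 1.277, 0.008]
force: [-1.0, 0.2, -0.2]
opening: 0.0007
```

{"fn": "apply_moves", "kwargs": {"commands": [0.2, 0.22, 0, 0, 0, 0, 0, 0.2, 0.22, 0, 0, 0, 0, 0]}}

```text
t: 17.5
tool_pos: [0.5572, -0.016, 0.1043]
orientation: [2.869, 1.276, 0.006]
force: [-4.3, -3.1, 4.0]
opening: 0.0006
```

{"fn": "apply_moves", "kwargs": {"commands": [0.2, 0.22, 0, 0, 0, 0, 0, 0.2, 0.22, 0, 0, 0, 0, 0]}}

```text
t: 17.75
tool_pos: [0.5611, -0.0122, 0.1046]
orientation: [2.869, 1.275, 0.005]
force: [-2.7, -2.8, 3.0]
opening: 0.0003
```

Contact with the bar at about 5 N, as expected. I'll keep pushing.

{"fn": "apply_moves", "kwargs": {"commands": [0.25, 0.3, 0, 0, 0, 0, 0, 0.25, 0.3, 0, 0, 0, 0, 0, 0.25, 0.3, 0, 0, 0, 0, 0]}}

```text
t: 18.12
tool_pos: [0.5695, -0.0028, 0.1047]
orientation: [2.869, 1.274, 0.006]
force: [-1.3, -3.0, 0.6]
opening: 0.0002
```

{"fn": "apply_moves", "kwargs": {"commands": [0.25, 0.3, 0, 0, 0, 0, 0, 0.25, 0.3, 0, 0, 0, 0, 0, 0.25, 0.3, 0, 0, 0, 0, 0]}}

```text
t: 18.5
tool_pos: [0.577, 0.0073, 0.1037]
orientation: [2.87, 1.275, 0.004]
force: [-1.1, -1.9, -1.2]
opening: 0.0004
```

{"fn": "apply_moves", "kwargs": {"commands": [0.25, 0.28, 0, 0, 0, 0, 0, 0.25, 0.28, 0, 0, 0, 0, 0]}}

```text
t: 18.75
tool_pos: [0.5816, 0.0138, 0.1029]
orientation: [-2.871, -1.276, -0.003]
force: [-0.8, -0.7, -1.2]
opening: 0.0008
```

{"fn": "apply_moves", "kwargs": {"commands": [0.2, 0.2, 0, 0, 0, 0, 0, 0.2, 0.2, 0, 0, 0, 0, 0]}}

```text
t: 19.0
tool_pos: [0.586, 0.0186, 0.1028]
orientation: [-2.87, -1.276, -0.003]
force: [-1.6, -0.5, -0.6]
opening: 0.0004
```

```bash
python3 - <<'E'
from h import *
s=st();d=s["tool_pos"][:2]-[.6042,.0386];print("b",d@[-.745,.667],d@[-.667,-.745])
for c in("side","scene"):
    look(c,[("ring_end",'s')])
im,_=read_camera("wrist");cv2.imwrite("pics/w8.png",im[60:330,120:390].repeat(2,0).repeat(2,1))
E
```

```text
t 19.0 pos [0.586  0.0186 0.1028] y [ 0.742 -0.67   0.   ] z [ 0.001  0.001 -1.   ] F [-1.6 -0.5 -0.6] M [-0.04  0.27  0.03] op 0.0004 yaw -42.1
b 0.0002342309181053963 0.027088973435756142
side ring_end s [(0.66, [0.5713, 0.0054, 0.0868]), (0.41, [0.5926, 0.0301, 0.1185])]
scene ring_end s [(0.5, [0.5984, 0.0306, 0.1069]), (0.3, [0.4589, 0.366, 0.0006])]
```

View pics/w8.png

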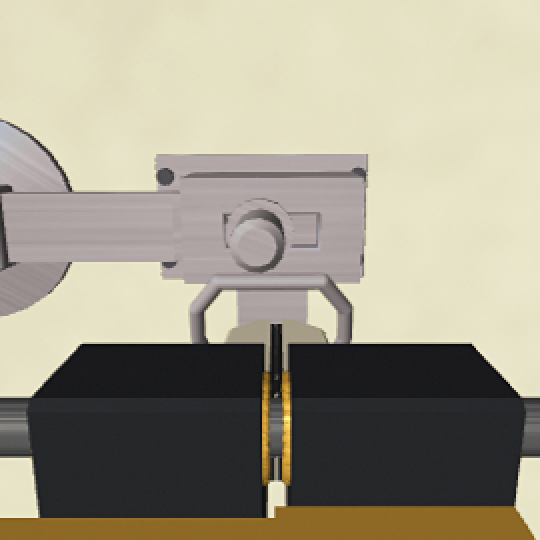

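The ring is tipped forward (its bar at crop row 283, just short of the pin head at (258,242)) but hasn't snapped yet. I'll push a little more.

{"fn": "apply_moves", "kwargs": {"commands": [0.15, 0.17, 0, 0, 0, 0, 0, 0.15, 0.17, 0, 0, 0, 0, 0]}}

```text
t: 19.5
tool_pos: [0.5896, 0.0216, 0.1036]
orientation: [2.871, 1.275, 0.005]
force: [-0.4, -0.0, -0.7]
opening: 0.0003
```

{"fn": "apply_moves", "kwargs": {"commands": [0.1, 0.11, 0, 0, 0, 0, 0, 0, 0, 0, 0, 0, 0, 0]}}

```text
t: 19.75
tool_pos: [0.5908, 0.0229, 0.1036]
orientation: [2.871, 1.276, 0.006]
force: [0.5, 0.1, -0.0]
opening: 0.0009
```

```bash
python3 - <<'E'
from h import *
s=st();d=s["tool_pos"][:2]-[.6042,.0386];print("b",d@[-.745,.667],d@[-.667,-.745])
look("side",[("ring_end",'s')]);look("scene",[("ring_end",'s')])
im,dd=look("wrist",[("ring_end",'s')]);P=cloud("wrist",dd);al=np.radians(138)
q=P-[.6042,.0386,0];B=np.stack([q@[np.cos(al),np.sin(al),0],q@[-np.sin(al),np.cos(al),0],q[:,2]],1)
k=(abs(B[:,0])<28)&(abs(B[:,0])<.028)&(B[:,1]>-.03)&(B[:,1]<.06)&(B[:,2]>.08)&(abs(B[:,0])>.012)
h,e=np.histogram(B[k][:,1],12);print([(round(b*1000),n,) for b,n in zip(e,h)],B[k][:,2].max())
E
```

```text
t 19.75 pos [0.5908 0.0229 0.1036] y [ 0.742 -0.67   0.002] z [ 0.003  0.001 -1.   ] F [ 0.5  0.1 -0. ] M [-0.06  0.16  0.01] op 0.0009 yaw -42.1
b -0.0005080255691132161 0.020622499479084344
side ring_end s [(0.51, [0.5995, 0.0401, 0.0865])]
scene ring_end s [(0.52, [0.606, 0.0374, 0.0792])]
wrist ring_end s []
[(-15, np.int64(5092)), (-11, np.int64(1842)), (-8, np.int64(1771)), (-4, np.int64(7208)), (0, np.int64(3395)), (3, np.int64(86)), (7, np.int64(87)), (10, np.int64(138)), (14, np.int64(74)), (17, np.int64(65)), (21, np.int64(71)), (25, np.int64(59))] 0.2292290194398522
```

The ring has snapped: its end is now at the head and the force is zero. I'll withdraw straight up and check.

{"fn": "apply_moves", "kwargs": {"commands": [0, 0, 1.5, 0, 0, 0, 0, 0, 0, 3, 0, 0, 0, 0, -1.5, -1.7, 4, 0, 0, 0, 0, -2, -2.2, 3, 0, 0, 0, 0, 0, 0, 0, 0, 0, 0, 0, 0, 0, 0, 0, 0, 0, 0]}}

```text
t: 20.8
tool_pos: [0.555, -0.0169, 0.2265]
orientation: [2.869, 1.275, 0.01]
force: [0.1, 0.6, -1.1]
opening: 0.0003
```

```bash
python3 - <<'E'
from h import *
st();look("side",[("ring_end",'s'),("dreidel",'f'),("tin",'f'),("saucer",'f')])
im,dd=look("wrist",[("ring_end",'s'),("pin_shoulder",'s')]);cv2.imwrite("pics/w9.png",im[30:230,150:390].repeat(3,0).repeat(3,1))
P=cloud("wrist",dd);q=box(P,(.602,.041),.025,.055,.1);print("top",np.percentile(q[:,2],[50,90,99]))
E
```

```text
t 20.8 pos [ 0.555  -0.0169  0.2265] y [ 0.742 -0.67   0.004] z [ 0.007  0.001 -1.   ] F [ 0.1  0.6 -1.1] M [-0.09  0.13  0.04] op 0.0003 yaw -42.1
side ring_end s [(0.45, [0.6032, 0.041, 0.0832])]
side dreidel f [(0.63, [0.369, -0.0557, 0.0238])]
side tin f [(0.92, [0.4463, 0.3305, 0.0516]), (0.36, [0.5938, 0.0427, 0.0757])]
side saucer f [(0.72, [0.7196, -0.2984, 0.0103]), (0.71, [0.5824, 0.0194, 0.0854])]
wrist ring_end s [(0.8, [0.602, 0.036, 0.08])]
wrist pin_shoulder s [(0.84, [0.5985, 0.0407, 0.0476])]
top [0.08382789 0.08584202 0.08691888]
```

View pics/w9.png

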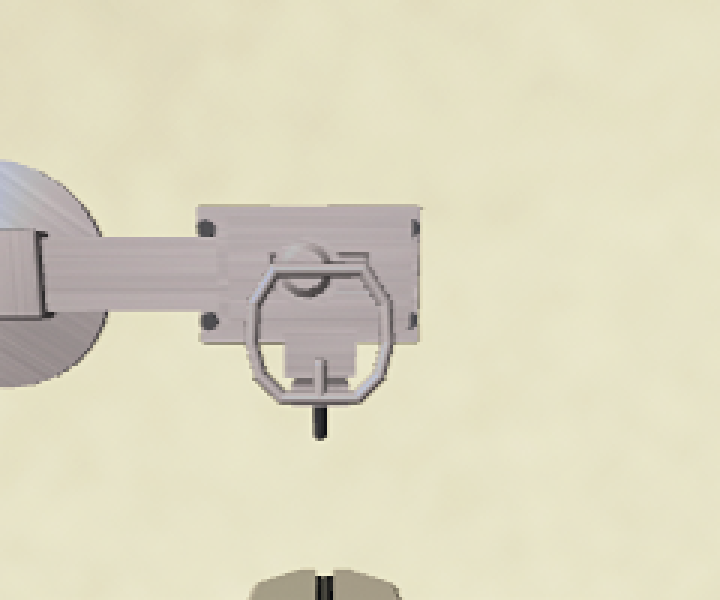

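The ring lies level across the pin's head (crop (305,268)), the top is at 84–86 mm as expected, and the robot is clear. I'll hand the job in.

```bash
python3 -c "
from plant import *
print(close_job())"
```

```text
the job is handed in; nothing more can be done
None
```

The job is done and handed in at about 21 s of the 72 s allowed. The pin is locked in the bracket and the ring is shut over its head.

- **Pin:** I took it from the rest and lowered it into the slot. The tip stood on the strap at about 8 N, so I slid it roughly 1.5 mm towards the menorah until it dropped in. It seated at about 11 N with the head's top at 79–80 mm, against 80 mm expected.
- **Ring:** I pushed it over from behind at about 7 N at most, and it snapped shut. The last picture shows the bar across the head, with the wire's top at 84–86 mm. The ring angle was not measured directly.
- **Other objects:** the tin and saucer read within about 3 mm of their starting positions and the dreidel within about 3 mm. All three are inside the 4 mm detector noise, so they appear not to have moved.
- **Disagreements:** the arm drifted about 12 mm sideways on the first fast descent, in free air, and I corrected it with slower moves. Individual ring-end and pin-shoulder readings scattered by a few mm, again within the noise. After the retreat the force reading was about 1 N, which is the noise level, so the arm is clear.

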